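# Find the solid mill ball by weight and hold its tray level

### The job

Three identical trays each carry a loose grinding ball in a shallow pocket; one ball is solid steel and the other two are hollow, which can only be felt by lifting the trays by their grip bars. Find the heavy one, carry its tray over the middle of the note book and finish while holding it there, still and level, its underside about 15 to 20 cm above the bench; do not put it down or let go. Any other tray you lift must be set down again where it stood, every ball must stay in its own pocket throughout, and the other things on the bench are to be left alone.

Things in the scene. Friction and masses are not known exactly. Their poses are not given: they have to be found in the camera images.
- tray_a: The rightmost (smallest y) of three identical aluminium ball trays: flat plate 120 mm (x) by 90 mm (y) with a 12 mm high edge, and two end posts that carry a grip bar over its middle; 100 mm tall in all. Empty it weighs 0.25 kg; with a solid ball about 0.70 kg, with a hollow ball about 0.35 kg. Any of the trays may have the solid ball. Origin: centre of its underside; z up.
- tray_a_grip (a point): Centre of the grip bar of tray_a: bar along the tray's own x axis, 92 mm long between the posts, 12 mm thick (y), 20 mm high, from 80 to 100 mm above the tray's underside; this point is at 90 mm.
- tray_a_pocket (a point): Middle of the pocket of tray_a, 30 mm above its underside, under the bar: a ring on the plate, 5 mm high, 40 mm inside diameter. A loose bare steel ball, 48 mm diameter, its top 54 mm above the tray's underside, lies in it with 5 mm of play each way; it rolls out if the tray tips about 0.6 rad. Solid 0.45 kg, hollow 0.10 kg (each give or take a tenth); they look the same.
- tray_b: The middle one of three identical aluminium ball trays: flat plate 120 mm (x) by 90 mm (y) with a 12 mm high edge, and two end posts that carry a grip bar over its middle; 100 mm tall in all. Empty it weighs 0.25 kg; with a solid ball about 0.70 kg, with a hollow ball about 0.35 kg. Any of the trays may have the solid ball. Origin: centre of its underside; z up.
- tray_b_grip (a point): Centre of the grip bar of tray_b: bar along the tray's own x axis, 92 mm long between the posts, 12 mm thick (y), 20 mm high, from 80 to 100 mm above the tray's underside; this point is at 90 mm.
- tray_b_pocket (a point): Middle of the pocket of tray_b, 30 mm above its underside, under the bar: a ring on the plate, 5 mm high, 40 mm inside diameter. A loose bare steel ball, 48 mm diameter, its top 54 mm above the tray's underside, lies in it with 5 mm of play each way; it rolls out if the tray tips about 0.6 rad. Solid 0.45 kg, hollow 0.10 kg (each give or take a tenth); they look the same.
- tray_c: The leftmost (largest y) of three identical aluminium ball trays: flat plate 120 mm (x) by 90 mm (y) with a 12 mm high edge, and two end posts that carry a grip bar over its middle; 100 mm tall in all. Empty it weighs 0.25 kg; with a solid ball about 0.70 kg, with a hollow ball about 0.35 kg. Any of the trays may have the solid ball. Origin: centre of its underside; z up.
- tray_c_grip (a point): Centre of the grip bar of tray_c: bar along the tray's own x axis, 92 mm long between the posts, 12 mm thick (y), 20 mm high, from 80 to 100 mm above the tray's underside; this point is at 90 mm.
- tray_c_pocket (a point): Middle of the pocket of tray_c, 30 mm above its underside, under the bar: a ring on the plate, 5 mm high, 40 mm inside diameter. A loose bare steel ball, 48 mm diameter, its top 54 mm above the tray's underside, lies in it with 5 mm of play each way; it rolls out if the tray tips about 0.6 rad. Solid 0.45 kg, hollow 0.10 kg (each give or take a tenth); they look the same.
- log_book: Closed note book with green cover, 210 mm (x) by 151 mm (y), 16 mm thick, lying fixed on the bench, left of the trays. Origin: centre of its underside.
- beaker: Small clear glass beaker, 52 mm wide, 62 mm tall, standing behind the trays. Bystander. Origin: centre of its underside.
- marker: Marker pen, 134 mm long, 12 mm thick, lying behind the trays. Bystander. Origin near its middle, underside.
- calculator: Pocket calculator, 120 x 70 x 15 mm, on the far left. Bystander. Origin: centre of its underside.
- sticky_pad: Plain sticky note pad, 50 x 76 x 12 mm, lying on the right. Bystander. Origin: centre of its underside.

How it is judged:
At the end, for the whole second after the job is handed in: Solid ball's tray held by the fingers, under 0.05 m/s, within 50 mm of the note book's centre from above, underside 100 to 250 mm above the bench, tilt under 6 degrees; other trays released, flat on the bench within 50 mm of their starts; every ball in its pocket (((distance between ball_1_c0 and tray_a_pocket below 0.018 m and height (world z) of tray_a between 0.1 and 0.25 m and angle between tray_a's own z axis and vertical below 0.105 rad and horizontal distance between tray_a and log_book below 0.05 m and contact force between tray_a and the fingers above 1 N and linear speed of tray_a below 0.05 m/s and distance of each of tray_b, tray_c from where it was at the start of the episode below 0.05 m and height (world z) of each of tray_b, tray_c below 0.004 m and angle between each of tray_b, tray_c's own z axis and vertical below 0.05 rad and contact force between each of tray_b, tray_c and the fingers below 0.1 N and distance between any of ball_2_c0, ball_3_c0 and tray_b_pocket below 0.018 m and distance between any of ball_2_c0, ball_3_c0 and tray_c_pocket below 0.018 m) or (distance between ball_1_c0 and tray_b_pocket below 0.018 m and height (world z) of tray_b between 0.1 and 0.25 m and angle between tray_b's own z axis and vertical below 0.105 rad and horizontal distance between tray_b and log_book below 0.05 m and contact force between tray_b and the fingers above 1 N and linear speed of tray_b below 0.05 m/s and distance of each of tray_a, tray_c from where it was at the start of the episode below 0.05 m and height (world z) of each of tray_a, tray_c below 0.004 m and angle between each of tray_a, tray_c's own z axis and vertical below 0.05 rad and contact force between each of tray_a, tray_c and the fingers below 0.1 N and distance between any of ball_2_c0, ball_3_c0 and tray_a_pocket below 0.018 m and distance between any of ball_2_c0, ball_3_c0 and tray_c_pocket below 0.018 m) or (distance between ball_1_c0 and tray_c_pocket below 0.018 m and height (world z) of tray_c between 0.1 and 0.25 m and angle between tray_c's own z axis and vertical below 0.105 rad and horizontal distance between tray_c and log_book below 0.05 m and contact force between tray_c and the fingers above 1 N and linear speed of tray_c below 0.05 m/s and distance of each of tray_a, tray_b from where it was at the start of the episode below 0.05 m and height (world z) of each of tray_a, tray_b below 0.004 m and angle between each of tray_a, tray_b's own z axis and vertical below 0.05 rad and contact force between each of tray_a, tray_b and the fingers below 0.1 N and distance between any of ball_2_c0, ball_3_c0 and tray_a_pocket below 0.018 m and distance between any of ball_2_c0, ball_3_c0 and tray_b_pocket below 0.018 m))); the arm keeps its last pose, push and grip.
It fails at once if a ball leaves its pocket (not (distance between ball_1_c0 and tray_a_pocket below 0.018 m or distance between ball_1_c0 and tray_b_pocket below 0.018 m or distance between ball_1_c0 and tray_c_pocket below 0.018 m) or not (distance between ball_2_c0 and tray_a_pocket below 0.018 m or distance between ball_2_c0 and tray_b_pocket below 0.018 m or distance between ball_2_c0 and tray_c_pocket below 0.018 m) or not (distance between ball_3_c0 and tray_a_pocket below 0.018 m or distance between ball_3_c0 and tray_b_pocket below 0.018 m or distance between ball_3_c0 and tray_c_pocket below 0.018 m)).
It fails at once if the beaker, marker, calculator or sticky pad is pushed away by more than 30 mm (distance of any of beaker, marker, calculator, sticky_pad from where it was at the start of the episode above 0.03 m).
It also fails if it takes over 64 s, if anything falls off the work surface, if the arm or the gripper's body presses on something with over 40 N, if the wrist force passes 120 N, or if a joint passes its speed limit or range.

### The arm

A 6-joint arm with a two-finger parallel gripper is mounted at the origin on a cart in front of the work surface, level with it; the furniture and walls round the work are solid. World frame = base frame: x ahead of the robot, y to its left, z up, the work surface at z = 0. Lengths are in m, angles in rad, forces in N, time in s.
With the tool pointing down it reaches from about 0.25 to 0.775 m from the base axis. Payload 4 kg.
Tool frame: the origin (TCP) lies midway between the tips of the shut fingers; the grasp point (between the pads) lies 19 mm behind it (robot.tcp_to_grasp is the distance from the TCP to the grasp point, in m); z points along the fingers, y is the line along which they close (so a half turn about z gives the same grasp; the last joint's range is limited). The gripper opens to 94 mm and grips with 3 to 60 N. Pads are 16 mm wide; open, the fingers measure 119 mm over their backs; the gripper's body (75 mm by 177 mm) begins 78 mm behind the grasp point.
Start: joints at [-1.432, 0.087, 1.371, -0, 1.684, -0.103], TCP at [0.132, -0.534, 0.206] pointing down, gripper open.
Joint ranges: [-3.1, 3.1], [-0.76, 2.03], [0.27, 2.55], [-1.08, 4.22], [0.17, 2.65], [-2.57, 2.57]. Speed limits (rad/s): [2.79, 2.79, 3.14, 3.14, 3.14, 3.14].

### API

Orientations are given as [roll, pitch, yaw] about the fixed x, y, z axes, in that order (R = Rz(yaw) Ry(pitch) Rx(roll)).
In Python, from bench import robot, viewer gives the robot as it stands. The module is installed in compiled form; this text tells all that it offers.
- The arm moves only by the shell command python3 -m handwheel 'ROWS' [OPENING]. ROWS is JSON, a list of rows, each a list of 6 numbers: the shift along the tool's x, y, z in units of 0.2 m (1.0 is 0.2 m), then the turn, a rotation vector about the tool's x, y, z in units of 30 degrees (1.0 is 30 degrees). In form: [[x, y, z, wx, wy, wz], ...]. A call has 1 to 10 rows; each row is the pose to reach, as a shift and turn from the pose commanded when the call began, along the tool's axes at that moment; what a row does not reach only later rows make up. A row lasts 1/12 s, in which the tool goes at most 41.7 mm and 7.16 degrees, less where a joint would pass 70% of its speed; a pose out of reach is approached as far as the arm can. A call with a number of a shift or a turn outside -1 to 1 is refused whole. A call with a gripper value outside its range is refused whole. OPENING is the gripper's target within -1 to 1 (shut at 1, half-way at 0, fully open at -1), set as the call begins (- or left out, the last holds). The fingers move at their own pace and stop on an object; the grip force is fixed at half the most. Time passes only in rows, so rows that repeat a pose let the fingers close. It gives the time, the measured TCP pose, the force, the opening and the grip force at its end, in the units of the state.
- robot.get_obs(): the state, without advancing time (a new reading comes with each control period).
- viewer.snapshot(name): name is "scene" or "top"; returns the picture (400x640x3 uint8, red, green, blue); there is no depth.
- viewer.calibration(name): a dict with "fx", "fy", "cx", "cy" (pixels), "R" (3x3) and "t" (3): a world point X has camera coordinates R X + t. Camera axes: x right, y down, z forward; pixel columns grow to the right and rows downward; lengths in m; the calibration is good to about 2 mm. A picture is of the moment at which its call begins. calibration takes no time and is no camera call.
- robot.close_job(): hands the job in; it is judged then, once.
The state is a dict: "time": time; "joint_positions": joint angles; "qvel": joint speeds; "joint_torque": joint torques, N m; "tool_pos": TCP position; "ee_rot": TCP orientation; "wrist_force": force on the tool from outside, world axes, zero at the start; "wrist_torque": the same for the moment, N m; "width": finger opening in m; "finger_force": force on a finger pad.
Only numpy, scipy, OpenCV 4.12 (cv2) and the standard library are available. Lean on these libraries where they do the work, as an engineer would, in place of code of your own. Each camera call takes 0.05 s, during which the arm holds its last target. There are 200 camera calls.

## Working session

There is one attempt and no reset: what is moved stays moved. The work goes in short steps, Python scripts to look and compute and a shell command to move; the robot and the scene stay as the last step left them, time stands still between calls to the robot, and variables do not carry over. Pictures are saved under pics/ and viewed, at most 10 in all, crops included, and the job is handed in when it is done.

```bash
mkdir -p pics; python3 - <<'E'
from bench import robot, viewer
import cv2,numpy as np
for n in("scene","top"):
    cv2.imwrite(f"pics/{n}0.png",viewer.snapshot(n)[:,:,::-1]); c=viewer.calibration(n)
    print(n,{k:np.round(v,3).tolist() for k,v in c.items()})
o=robot.get_obs();print({k:np.round(v,3).tolist() for k,v in o.items()})
E
```

```text
scene {'fx': 488.46, 'fy': 488.46, 'cx': 320.73, 'cy': 202.8, 'R': [[-0.84, -0.543, 0.014], [-0.467, 0.708, -0.53], [0.278, -0.451, -0.848]], 't': [0.477, 0.277, 1.651]}
top {'fx': 412.379, 'fy': 412.379, 'cx': 318.391, 'cy': 199.797, 'R': [[-0.026, -1.0, -0.011], [-0.984, 0.028, -0.177], [0.177, 0.006, -0.984]], 't': [0.069, 0.522, 1.459]}
{'time': 0.1, 'joint_positions': [-1.432, 0.088, 1.372, -0.0, 1.684, -0.103], 'qvel': [0.0, -0.001, -0.002, 0.002, 0.0, -0.001], 'joint_torque': [0.002, -34.125, -30.33, 0.072, 0.03, -0.0], 'tool_pos': [0.132, -0.534, 0.204], 'ee_rot': [-3.14, -0.0, 0.242], 'wrist_force': [-0.217, -0.523, 0.23], 'wrist_torque': [-0.013, -0.014, 0.054], 'finger_force': 0.0, 'width': 0.094}
```

View pics/top0.png

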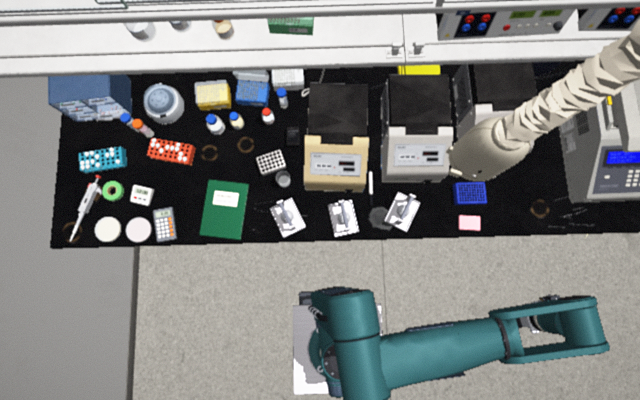

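View pics/scene0.png

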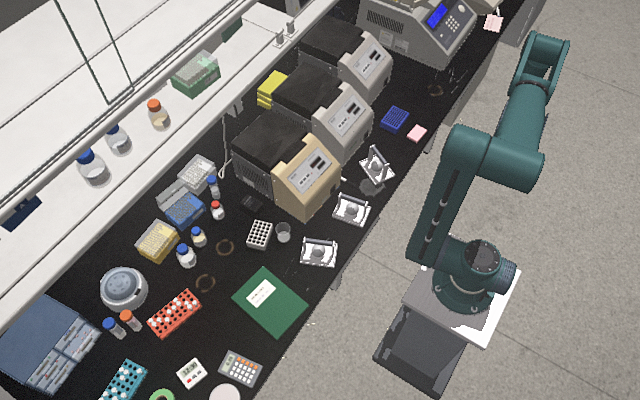

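The top view shows the trays at about (287,217), (343,217) and (402,211), and the green book at (225,209). The scene view shows the same layout, with a microplate, a sticky pad and instruments nearby.

```bash
cat > h.py <<'E'
from bench import robot, viewer
import cv2,numpy as np
def ray(n,u,v,z):
    c=viewer.calibration(n);R=np.array(c["R"]);t=np.array(c["t"])
    d=R.T@[(u-c["cx"])/c["fx"],(v-c["cy"])/c["fy"],1];o=-R.T@t
    return o+d*(z-o[2])/d[2]
def proj(n,X):
    c=viewer.calibration(n);p=np.array(c["R"])@X+c["t"];return c["fx"]*p[0]/p[2]+c["cx"],c["fy"]*p[1]/p[2]+c["cy"]
E
python3 - <<'E'
from h import *
im=cv2.imread("pics/top0.png");s=cv2.imread("pics/scene0.png")
a=cv2.resize(im[185:245,255:435],None,fx=4.4,fy=4.4,interpolation=cv2.INTER_CUBIC)
b=cv2.resize(s[140:275,290:410],None,fx=4,fy=4,interpolation=cv2.INTER_CUBIC)[:, :480]
cv2.imwrite("pics/ca.png",a);cv2.imwrite("pics/cb.png",b)
hsv=cv2.cvtColor(im,cv2.COLOR_BGR2HSV)
m=cv2.inRange(hsv,(0,0,90),(180,70,255))
m[:190]=0;m[241:]=0;m[:,:262]=0;m[:,425:]=0
m=cv2.morphologyEx(m,cv2.MORPH_CLOSE,np.ones((5,5)))
for c in cv2.findContours(m,0,2)[0]:
    if cv2.contourArea(c)>200:
        r=cv2.minAreaRect(c);P=np.array([ray("top",*p,0.006) for p in cv2.boxPoints(r)])
        print(np.round(r[0],1),np.round(r[1],1),round(r[2],1),np.round(P[:,:2],3).tolist(),np.round(P.mean(0),3))
g=cv2.inRange(hsv,(50,100,30),(90,255,255));g[:170]=0;g[:,:190]=0;g[:,260:]=0
c=max(cv2.findContours(g,0,2)[0],key=cv2.contourArea);r=cv2.minAreaRect(c);print("book",r,ray("top",*r[0],0.016))
E
```

```text
[343.  217.1] [35.7 25.7] 77.5 [[0.521, 0.025], [0.539, -0.07], [0.407, -0.093], [0.389, 0.0]] [ 0.464 -0.035  0.006]
[286.5 216. ] [36.2 25.9] 63.4 [[0.515, 0.249], [0.557, 0.161], [0.433, 0.103], [0.392, 0.19]] [0.474 0.176 0.006]
[395.9 210.3] [45.6 38.6] 8.5 [[0.428, -0.135], [0.571, -0.164], [0.541, -0.331], [0.398, -0.3]] [ 0.484 -0.233  0.006]
book ((223.6400146484375, 209.02001953125), (43.13351058959961, 58.68986129760742), 8.130102157592773) [0.50488609 0.40843215 0.016     ]
```

View pics/ca.png

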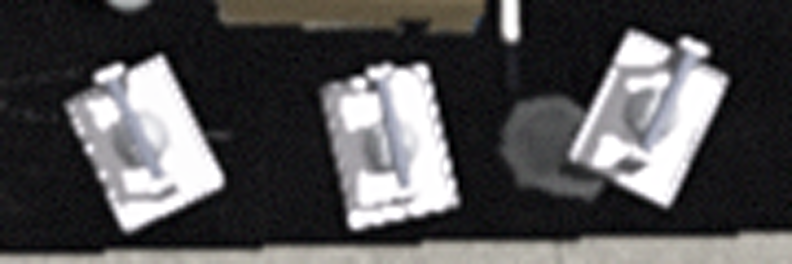

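View pics/cb.png

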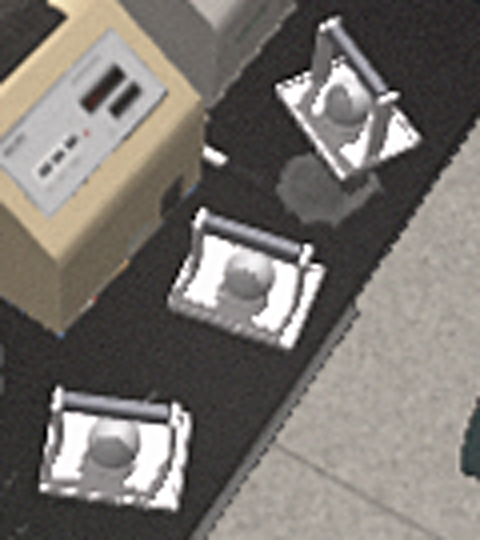

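The crops show three trays with dark grip bars between white end posts. I'll take plate corners and bar ends from these crops.

```bash
python3 - <<'E'
from h import *
T=lambda p:((p[0]+.5)/4.4-.5+255,(p[1]+.5)/4.4-.5+185)
S=lambda p:((p[0]+.5)/4-.5+290,(p[1]+.5)/4-.5+140)
D={'c':([(65,102),(162,53),(225,185),(130,235)],[(120,78),(155,178)],[(62,402),(172,410)]),
'b':([(320,88),(428,62),(460,208),(352,230)],[(381,75),(403,187)],[(208,222),(303,250)]),
'a':([(632,30),(730,75),(668,210),(570,162)],[(690,52),(652,150)],[(335,35),(388,95)])}
for k,(c,b,s) in D.items():
    P=np.array([ray("top",*T(p),.012)[:2] for p in c]);d=(P[0]+P[1]-P[2]-P[3])/2
    e=(P[1]+P[2]-P[0]-P[3])/2
    print(k,"plate",P.mean(0).round(3),np.degrees(np.arctan2(d[1],d[0])).round(1),np.linalg.norm(d).round(3),np.degrees(np.arctan2(e[0],-e[1])).round(1)*-1+0,np.linalg.norm(e).round(3))
    for n,F,q in(("top",T,b),("scene",S,s)):
        Q=np.array([ray(n,*F(p),.095)[:2] for p in q]);d=Q[0]-Q[1]
        print("  bar",n,Q.mean(0).round(3),np.degrees(np.arctan2(d[1],d[0])).round(1),np.linalg.norm(d).round(3))
E
```

```text
c plate [0.468 0.171] 24.7 0.126 -26.0 0.091
  bar top [0.469 0.17 ] 18.3 0.086
  bar scene [0.468 0.169] 28.6 0.092
b plate [ 0.46  -0.035] 10.3 0.125 -11.0 0.093
  bar top [ 0.461 -0.033] 8.9 0.092
  bar scene [ 0.458 -0.039] 13.9 0.087
a plate [ 0.477 -0.255] -27.8 0.127 27.6 0.09
  bar top [ 0.479 -0.256] -24.3 0.086
  bar scene [ 0.473 -0.255] -24.2 0.083
```

```bash
cat >> h.py <<'E'
from scipy.spatial.transform import Rotation as Ro
def go(x,y,z,yaw_deg):
    o=robot.get_obs();R=Ro.from_euler("xyz",o["ee_rot"]);G=Ro.from_euler("xyz",[np.pi,0,np.radians(yaw_deg)])
    d=R.inv().apply(np.array([x,y,z])-o["tool_pos"])/.2;w=(R.inv()*G).as_rotvec()/np.radians(30)
    print("row",np.round(d,3),np.round(w,3),"t",round(o["time"],2),"pos",np.round(o["tool_pos"],4),"yaw",np.round(np.degrees(o["ee_rot"]),2),"F",np.round(o["wrist_force"],2),"w",np.round(o["width"],4))
E
python3 -c "
from h import *
go(.305,-.394,.206,-6);go(.477,-.255,.19,-27)"
```

```text
row [ 1.009 -0.47  -0.007] [-0.004  0.     0.662] t 0.1 pos [ 0.1316 -0.5335  0.2044] yaw [-1.7989e+02 -1.0000e-02  1.3860e+01] F [-0.22 -0.52  0.23] w 0.0942
row [ 2.01  -0.938  0.074] [-4.000e-03  1.000e-03  1.362e+00] t 0.1 pos [ 0.1316 -0.5335  0.2044] yaw [-1.7989e+02 -1.0000e-02  1.3860e+01] F [-0.22 -0.52  0.23] w 0.0942
```

```bash
python3 -m handwheel '[[0.2,-0.09,0,0,0,0.14],[0.4,-0.18,0,0,0,0.28],[0.6,-0.28,0,0,0,0.42],[0.8,-0.37,0,0,0,0.56],[1,-0.47,0,0,0,0.7],[1,-0.47,0,0,0,0.7]]' -1
python3 -c "
from h import *
go(.477,-.255,.15,-26.5)"
```

```text
time: 0.6
tool_pos: [0.3067, -0.3911, 0.2052]
ee_rot: [-3.139, -0.001, -0.122]
wrist_force: [-0.3, -1.3, -0.0]
width: 0.0938
finger_force: 0.0
row [ 0.762 -0.778  0.279] [-0.005 -0.002  0.65 ] t 0.6 pos [ 0.3067 -0.3911  0.2052] yaw [-1.7986e+02 -8.0000e-02 -7.0000e+00] F [-0.32 -1.31 -0.03] w 0.0938
```

```bash
python3 -m handwheel '[[0.15,-0.16,0.03,0,0,0.13],[0.3,-0.31,0.06,0,0,0.26],[0.46,-0.47,0.1,0,0,0.39],[0.61,-0.62,0.14,0,0,0.52],[0.76,-0.78,0.2,0,0,0.65],[0.76,-0.78,0.28,0,0,0.65],[0.76,-0.78,0.28,0,0,0.65],[0.76,-0.78,0.28,0,0,0.65]]'
python3 -c "
from h import *
go(.477,-.255,.071,-26.5)
cv2.imwrite('pics/s1.png',cv2.resize(viewer.snapshot('scene')[100:250,290:490,::-1],None,fx=3,fy=3))"
```

```text
time: 1.27
tool_pos: [0.4728, -0.258, 0.1477]
ee_rot: [3.141, 0.004, -0.463]
wrist_force: [0.1, -0.1, -0.6]
width: 0.0939
finger_force: 0.0
row [ 0.014 -0.023  0.383] [ 0.     0.008 -0.001] t 1.27 pos [ 0.4728 -0.258   0.1477] yaw [179.99   0.25 -26.53] F [ 0.14 -0.09 -0.59] w 0.0939
```

View pics/s1.png

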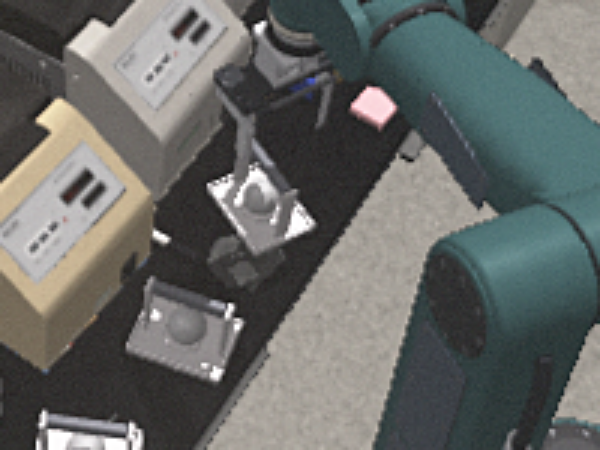

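The view shows the gripper above tray a at about (255,200), with one finger on each side of the bar. I'll go down and close.

```bash
python3 -m handwheel '[[0.01,-0.01,0.08,0,0,0],[0.01,-0.02,0.16,0,0,0],[0.01,-0.02,0.24,0,0,0],[0.01,-0.02,0.32,0,0,0],[0.01,-0.02,0.37,0,0,0],[0.01,-0.02,0.38,0,0,0],[0.01,-0.02,0.38,0,0,0]]'
python3 -m handwheel '[[0,0,0,0,0,0],[0,0,0,0,0,0],[0,0,0,0,0,0],[0,0,0,0,0,0],[0,0,0,0,0,0],[0,0,0,0,0,0],[0,0,0,0,0,0],[0,0,0,0,0,0],[0,0,0,0,0,0],[0,0,0,0,0,0]]' 1
```

```text
time: 1.9
tool_pos: [0.4765, -0.2572, 0.0737]
ee_rot: [3.141, 0.0, -0.467]
wrist_force: [0.4, 0.1, 0.2]
width: 0.0939
finger_force: 0.0
time: 2.73
tool_pos: [0.4771, -0.2563, 0.0734]
ee_rot: [3.142, 0.0, -0.465]
wrist_force: [-0.0, -0.3, -0.6]
width: 0.0305
finger_force: 0.0
```

```bash
python3 -m handwheel '[[0,0,0,0,0,0],[0,0,0,0,0,0],[0,0,0,0,0,0],[0,0,0,0,0,0],[0,0,0,0,0,0],[0,0,0,0,0,0]]'
python3 -m handwheel '[[0,0,-0.01,0,0,0],[0,0,-0.03,0,0,0],[0,0,-0.06,0,0,0],[0,0,-0.1,0,0,0],[0,0,-0.14,0,0,0],[0,0,-0.17,0,0,0],[0,0,-0.19,0,0,0],[0,0,-0.2,0,0,0],[0,0,-0.2,0,0,0],[0,0,-0.2,0,0,0]]'
python3 -m handwheel '[[0,0,0,0,0,0],[0,0,0,0,0,0],[0,0,0,0,0,0],[0,0,0,0,0,0]]'
python3 -m handwheel '[[0,0,0,0,0,0],[0,0,0,0,0,0],[0,0,0,0,0,0]]'
```

```text
time: 3.23
tool_pos: [0.4775, -0.2554, 0.0736]
ee_rot: [-3.14, 0.0, -0.465]
wrist_force: [1.3, 4.5, 2.1]
width: 0.0117
finger_force: 29.9
time: 4.07
tool_pos: [0.4771, -0.2563, 0.1134]
ee_rot: [3.141, 0.0, -0.465]
wrist_force: [-0.2, 0.9, -7.1]
width: 0.0117
finger_force: 29.9
time: 4.4
tool_pos: [0.477, -0.2562, 0.1131]
ee_rot: [-3.142, 0.001, -0.465]
wrist_force: [-0.5, -0.5, -7.6]
width: 0.012
finger_force: 29.9
time: 4.65
tool_pos: [0.4772, -0.2563, 0.1135]
ee_rot: [3.142, 0.0, -0.465]
wrist_force: [-0.2, 0.2, -6.6]
width: 0.0114
finger_force: 29.9
```

Tray a weighs about 7.0 N (0.71 kg), so it holds the solid ball. Lift it higher and turn square.

```bash
python3 -m handwheel '[[0,0,-0.02,0,0,-0.03],[0,0,-0.07,0,0,-0.1],[0,0,-0.15,0,0,-0.2],[0,0,-0.24,0,0,-0.32],[0,0,-0.33,0,0,-0.44],[0,0,-0.42,0,0,-0.56],[0,0,-0.51,0,0,-0.68],[0,0,-0.58,0,0,-0.78],[0,0,-0.63,0,0,-0.85],[0,0,-0.65,0,0,-0.88]]'
python3 -m handwheel '[[0,0,0,0,0,0],[0,0,0,0,0,0]]'
python3 -c "
from h import *
go(.475,.08,.245,0);go(.505,.408,.245,20)
a=cv2.resize(viewer.snapshot('scene')[80:280,250:490,::-1],None,fx=2.5,fy=2.5)
cv2.imwrite('pics/s2.png',a)"
```

```text
time: 5.48
tool_pos: [0.4779, -0.2568, 0.2463]
ee_rot: [3.139, -0.004, -0.002]
wrist_force: [-0.3, 0.3, -6.3]
width: 0.0121
finger_force: 29.9
time: 5.65
tool_pos: [0.4771, -0.2562, 0.2432]
ee_rot: [-3.141, 0.0, -0.005]
wrist_force: [0.2, 0.5, -7.2]
width: 0.0117
finger_force: 29.9
row [-0.018 -1.681 -0.009] [-0.     0.001 -0.009] t 5.65 pos [ 0.4771 -0.2562  0.2432] yaw [-1.7999e+02  2.0000e-02 -2.7000e-01] F [ 0.23  0.49 -7.21] w 0.0117
row [ 0.124 -3.322 -0.009] [-0.     0.001 -0.676] t 5.65 pos [ 0.4771 -0.2562  0.2432] yaw [-1.7999e+02  2.0000e-02 -2.7000e-01] F [ 0.23  0.49 -7.21] w 0.0117
```

View pics/s2.png

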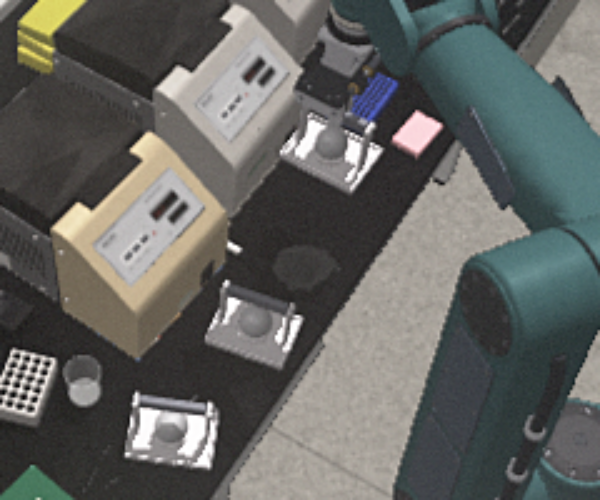

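Tray a hangs level with its ball seated, at about (330,140). The instrument fronts are close behind, so I'll carry it with x pulled back a little.

```bash
python3 -m handwheel '[[-0.01,-0.02,0,0,0,0],[-0.03,-0.06,0,0,0,0],[-0.06,-0.12,0,0,0,0],[-0.1,-0.2,0,0,0,0],[-0.14,-0.3,0,0,0,0],[-0.17,-0.4,0,0,0,0],[-0.19,-0.5,0,0,0,0],[-0.2,-0.6,0,0,0,0],[-0.2,-0.7,0,0,0,0],[-0.2,-0.8,0,0,0,0]]'
python3 -m handwheel '[[0,-0.1,0,0,0,0],[0,-0.2,0,0,0,0],[0,-0.3,0,0,0,0],[0,-0.4,0,0,0,0],[0,-0.5,0,0,0,0],[0,-0.6,0,0,0,0],[0,-0.7,0,0,0,0],[0,-0.8,0,0,0,0],[0,-0.86,0,0,0,0],[0,-0.88,0,0,0,0]]'
python3 -c "
from h import *
go(.505,.408,.245,20)"
```

```text
time: 6.53
tool_pos: [0.4366, -0.0941, 0.2435]
ee_rot: [-3.141, -0.0, -0.004]
wrist_force: [-0.5, 0.6, -6.2]
width: 0.0121
finger_force: 29.9
time: 7.37
tool_pos: [0.437, 0.0825, 0.2434]
ee_rot: [-3.14, 0.001, -0.001]
wrist_force: [-0.0, 0.4, -7.1]
width: 0.0115
finger_force: 29.9
row [ 0.339 -1.628 -0.005] [-0.004  0.001 -0.668] t 7.37 pos [0.437  0.0825 0.2434] yaw [-1.799e+02  4.000e-02 -4.000e-02] F [-0.04  0.45 -7.06] w 0.0115
```

```bash
python3 -m handwheel '[[0,-0.02,0,0,0,0],[0,-0.06,0,0,0,0],[0,-0.12,0,0,0,0],[0,-0.2,0,0,0,0],[0,-0.3,0,0,0,0],[0,-0.4,0,0,0,0],[0,-0.5,0,0,0,0],[0,-0.6,0,0,0,0],[0,-0.7,0,0,0,0],[0,-0.8,0,0,0,0]]'
python3 -m handwheel '[[0.01,-0.1,0,0,0,-0.02],[0.04,-0.2,0,0,0,-0.08],[0.08,-0.3,0,0,0,-0.15],[0.13,-0.4,0,0,0,-0.23],[0.18,-0.5,0,0,0,-0.32],[0.23,-0.6,0,0,0,-0.42],[0.28,-0.69,0,0,0,-0.5],[0.31,-0.76,0,0,0,-0.56],[0.33,-0.81,0,0,0,-0.6],[0.34,-0.83,0,0,0,-0.6]]'
python3 -m handwheel '[[0,0,0,0,0,0],[0,0,0,0,0,0],[0,0,0,0,0,0],[0,0,0,0,0,0],[0,0,0,0,0,0],[0,0,0,0,0,0]]'
python3 -c "
from h import *
go(.505,.408,.245,20)
a=viewer.snapshot('scene')[100:360,200:460,::-1];b=viewer.snapshot('top')[130:260,150:430,::-1]
cv2.imwrite('pics/e.png',np.hstack([cv2.resize(a,(400,400)),cv2.resize(b,(400,186)).repeat(1,0) if 0 else cv2.copyMakeBorder(cv2.resize(b,(400,186)),0,214,0,0,0)]))
im=viewer.snapshot('scene');hsv=cv2.cvtColor(im,cv2.COLOR_RGB2HSV)
print(np.abs(robot.get_obs()['qvel']).max(),[proj('scene',np.array(p)) for p in [(.505,.408,.17),(.505,.408,.016)]])"
```

```text
time: 8.2
tool_pos: [0.4392, 0.2404, 0.2433]
ee_rot: [3.141, 0.0, -0.006]
wrist_force: [-0.1, -0.6, -6.5]
width: 0.012
finger_force: 29.9
time: 9.03
tool_pos: [0.5085, 0.4068, 0.242]
ee_rot: [-3.141, 0.001, 0.31]
wrist_force: [-0.3, -0.4, -5.9]
width: 0.0115
finger_force: 29.9
time: 9.53
tool_pos: [0.508, 0.4051, 0.2438]
ee_rot: [3.142, -0.0, 0.309]
wrist_force: [-0.2, -0.5, -6.4]
width: 0.0118
finger_force: 29.9
row [-0.01  -0.018 -0.006] [ 0.    -0.001 -0.076] t 9.53 pos [0.508  0.4051 0.2438] yaw [ 1.800e+02 -2.000e-02  1.772e+01] F [-0.24 -0.45 -6.44] w 0.0118
0.003568557145307539 [(np.float64(265.2740303464076), np.float64(282.92883524342403)), (np.float64(269.16339849004135), np.float64(301.3612500951963))]
```

View pics/e.png

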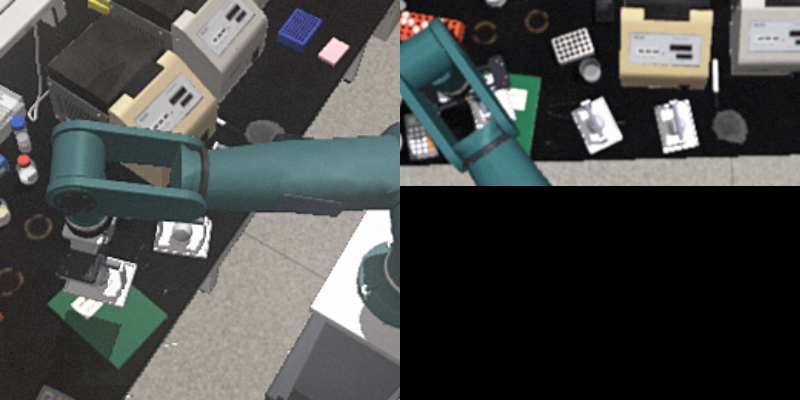

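The left panel shows tray a held level over the green book. The right panel shows trays b and c, the beaker and the marker undisturbed. The book centre from the scene view (269,301) agrees with my estimate.

```bash
python3 -c "
from bench import robot
print(robot.close_job())"
```

```text
the job is handed in; nothing more can be done
None
```

Tray_a has the solid ball: it weighed about 0.7 kg on lifting, so I left trays b and c unlifted; the job is handed in with tray_a held still and level over the middle of the note book, its underside about 17 cm above the bench.

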